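Put the wooden beads away in the lidded crock

ROBOT

A 6-joint arm with a two-finger parallel gripper is mounted at the origin on the work surface. World frame = base frame: x ahead of the robot, y to its left, z up, the work surface at z = 0. Lengths are in m, angles in rad, forces in N, time in s.
With the tool pointing down it reaches from about 0.325 to 0.85 m from the base axis. Payload 15.5 kg.
Tool frame: the origin (TCP) lies on the front face of the gripper's body, between the roots of the fingers; the fingertips stand ahead of it and the grasp point (between the pads) lies 60 mm ahead of it (bot.tip_reach is the z of the fingertips in the tool frame, in m); z points along the fingers, y is the direction in which the jaws open and shut (so a half turn about z gives the same grasp; the last joint's range is limited). The gripper opens to 91 mm and grips with 3 to 60 N. Pads are 32 mm wide; open, the fingers measure 118 mm over their backs; the gripper's body (76 mm by 178 mm) begins 60 mm behind the grasp point.
Start: joints at [1.232, 0.494, 1.345, -0, 1.302, -0.096], TCP at [0.151, 0.607, 0.292] pointing down, gripper open.
Joint ranges: [-2.91, 2.91], [-0.82, 2.16], [0.22, 2.67], [-1.22, 4.37], [0.12, 2.79], [-3.08, 3.08]. Speed limits (rad/s): [1.89, 1.89, 2.57, 3.01, 3.01, 3.01].

INTERFACE

Orientations are given as a rotation vector (axis times angle).
In Python, from rig import readout, imaging, bot gives the robot as it stands. The module is installed in compiled form; this text tells all that it offers.
- The arm moves only by the tool jog_arm, never from a script. Its argument "series" is a list of rows, each a list of 6 numbers: the shift along the world's x, y, z in mm, then the turn, a rotation vector about the world's x, y, z in degrees. In form: [[tx, ty, tz, wx, wy, wz], ...]. A call has 1 to 5 rows; each row is the pose to reach, as a shift and turn from the pose commanded when the call began; what a row does not reach only later rows make up. A row lasts 1/8 s, in which the tool goes at most 62.5 mm and 10.7 degrees, less where a joint would pass 70% of its speed; a pose out of reach is approached as far as the arm can. A call with a gripper value outside its range is refused whole. "claw" is the finger opening in mm, from 0 to 91.2, set as the call begins (left out, the last holds). The fingers move at their own pace and stop on an object; "squeeze" is the grip in N (left out, the last holds). Time passes only in rows, so rows that repeat a pose let the fingers close. It gives the time, the measured TCP pose, the force and the opening at its end, in the units of the state.
- readout.state(): the state, without advancing time (a new reading comes with each control period).
- imaging.camera(name): name is "scene" or "top" or "wrist"; returns (picture, depth): 384x512x3 uint8, red, green, blue; 384x512 float32, m along the optical axis (not along the pixel's ray), 0 where there is no reading.
- imaging.get_calibration(name): a dict with "fov_y" (degrees; the focal length in pixels is half the picture's height over the tangent of half this angle, whatever the lens; pixels are square), "cx", "cy" (the principal point, pixels), "rvec" (rotation vector, rad) and "tvec" (3), from world to camera coordinates, as OpenCV has them; the wrist camera has in their place "mount" (4x4, takes a point from camera to tool coordinates, whose origin is the TCP and whose axes are the flange's). Camera axes: x right, y down, z forward; pixel columns grow to the right and rows downward; lengths in m; the calibration is good to about 2 mm. A picture is of the moment at which its call begins: read the wrist's pose just before it. get_calibration takes no time and is no camera call.
- bot.finish_job(): hands the job in, once; it reports no verdict.
The state is a dict: "t": time; "qpos": joint angles; "joint_velocities": joint speeds; "tau": joint torques, N m; "position": TCP position; "tool_rot": TCP orientation; "wrist_force": force on the tool from outside, world axes, zero at the start; "torque": the same for the moment, N m; "opening": finger opening in m.
Only numpy, scipy, OpenCV 4.12 (cv2) and the standard library are available. Lean on these libraries where they do the work, as an engineer would, in place of code of your own. Each camera call takes 0.05 s, during which the arm holds its last target. There are 200 camera calls.

TASK

Take the lid off the crock by its knob and lay it knob up on the bench, clear of the crock. Pour the beads from both tins into the crock and put in the stray beads from the bench too, so that every bead is inside. Then put the lid back on so that it seats all round, and stand both empty tins upright on the cork mat; leave the hammer where it lies and do not tip the crock over.

Things in the scene. Friction and masses are not known exactly. Their poses are not given: they have to be found in the camera images.
- crock: Low round white stoneware crock, 150 mm outside diameter, 70 mm high, wall 7 mm, floor 8 mm thick (inside: 136 mm across, 62 mm deep); 1.5 kg, loose on the bench. Origin at the centre of its underside, z up. Beyond it, at the far edge of the bench (x above 0.8 m), stand a paint can and a brush tub that are not part of the job.
- lid: Loose wooden lid: disc 154 mm across, 8 mm thick; below it a round plug 120 mm across, 8 mm deep that drops into the crock's mouth with 6 to 8 mm play all round; on top a knob. About 0.16 kg. Origin: centre of the plug's underside, z up through the knob. Starts on the crock, its origin 62 mm above the crock's; flat on the bench its origin is at bench height.
- lid_knob (a point): The place to grip on the lid's round knob, on its axis 38 mm above the lid's origin. The knob is 30 mm across at this height, starts at the disc's upper face (16 mm above the lid's origin) and is 36 mm tall.
- tall_tin: Plain open metal tin, straight-sided, 66 mm outside diameter, 100 mm high, wall 2.5 mm, floor 4 mm; about 0.12 kg. Stands on the bench with 1 to 3 beads in it. Origin at the centre of its underside, z up to its mouth.
- short_tin: Plain open metal tin, straight-sided, 66 mm outside diameter, 80 mm high, wall 2.5 mm, floor 4 mm; about 0.12 kg. Stands on the bench with 1 to 3 beads in it. Origin at the centre of its underside, z up to its mouth.
- mat: Cork mat fixed to the bench, 140 mm (its x) by 230 mm (its y), 4 mm thick. Origin at the centre of its underside.
- mallet: Bystander: hammer lying on the bench, 240 mm long along its x (head at the +x end, about 90 mm wide), up to 30 mm high, origin under its middle. Leave it where it is.
- bead0: Barrel-shaped dark wooden bead, 26 mm across its middle, 24 mm long, flat round ends 17 mm across; 12 g. Origin at its centre, z along the barrel (12 mm above the surface when standing on end, 13 mm when on its side; on its side it can roll). Starts inside the tall tin. May be absent.
- bead1: Barrel-shaped dark wooden bead, 26 mm across its middle, 24 mm long, flat round ends 17 mm across; 12 g. Origin at its centre, z along the barrel (12 mm above the surface when standing on end, 13 mm when on its side; on its side it can roll). Starts inside the tall tin. May be absent.
- bead2: Barrel-shaped dark wooden bead, 26 mm across its middle, 24 mm long, flat round ends 17 mm across; 12 g. Origin at its centre, z along the barrel (12 mm above the surface when standing on end, 13 mm when on its side; on its side it can roll). Starts inside the tall tin. May be absent.
- bead3: Barrel-shaped dark wooden bead, 26 mm across its middle, 24 mm long, flat round ends 17 mm across; 12 g. Origin at its centre, z along the barrel (12 mm above the surface when standing on end, 13 mm when on its side; on its side it can roll). Starts inside the short tin. May be absent.
- bead4: Barrel-shaped dark wooden bead, 26 mm across its middle, 24 mm long, flat round ends 17 mm across; 12 g. Origin at its centre, z along the barrel (12 mm above the surface when standing on end, 13 mm when on its side; on its side it can roll). Starts inside the short tin. May be absent.
- bead5: Barrel-shaped dark wooden bead, 26 mm across its middle, 24 mm long, flat round ends 17 mm across; 12 g. Origin at its centre, z along the barrel (12 mm above the surface when standing on end, 13 mm when on its side; on its side it can roll). Starts inside the short tin. May be absent.
- bead6: Barrel-shaped dark wooden bead, 26 mm across its middle, 24 mm long, flat round ends 17 mm across; 12 g. Origin at its centre, z along the barrel (12 mm above the surface when standing on end, 13 mm when on its side; on its side it can roll). Starts standing on the bare bench. May be absent.
- bead7: Barrel-shaped dark wooden bead, 26 mm across its middle, 24 mm long, flat round ends 17 mm across; 12 g. Origin at its centre, z along the barrel (12 mm above the surface when standing on end, 13 mm when on its side; on its side it can roll). Starts standing on the bare bench. May be absent.
- bead8: Barrel-shaped dark wooden bead, 26 mm across its middle, 24 mm long, flat round ends 17 mm across; 12 g. Origin at its centre, z along the barrel (12 mm above the surface when standing on end, 13 mm when on its side; on its side it can roll). Starts standing on the bare bench. May be absent.

How it is judged:
On the way, in this order (a step that is already met when the one before it is completed fails the run):
1. the lid lies knob up on the bench, clear of the crock and let go (horizontal distance between lid and crock above 0.14 m and height (world z) of lid below 0.02 m and angle between lid's own z axis and vertical below 0.15 rad and contact force between the fingers and lid below 0.3 N), for 0.2 s.
2. every bead that is present lies in the crock (horizontal distance between each of bead0, bead1, bead2, bead3, bead4, bead5, bead6, bead7, bead8 and crock below 0.064 m and z of bead0 in the frame of crock between 0 and 0.06 m and z of bead1 in the frame of crock between 0 and 0.06 m and z of bead2 in the frame of crock between 0 and 0.06 m and z of bead3 in the frame of crock between 0 and 0.06 m and z of bead4 in the frame of crock between 0 and 0.06 m and z of bead5 in the frame of crock between 0 and 0.06 m and z of bead6 in the frame of crock between 0 and 0.06 m and z of bead7 in the frame of crock between 0 and 0.06 m and z of bead8 in the frame of crock between 0 and 0.06 m), for 0.2 s.
At the end, for the whole second after the job is handed in: Every bead is in the crock (centre within 64 mm of its axis, below its rim); the lid is seated (centred within 11 mm, flat within 0.06 rad); both tins stand upright (0.1 rad) on the mat, foot centre at least 15 mm inside its edges; crock level, all at rest (all of step 2 and horizontal distance between lid and crock below 0.011 m and z of lid in the frame of crock between 0.056 and 0.066 m and angle between lid's own z axis and vertical below 0.06 rad and linear speed of each of lid, tall_tin, short_tin below 0.02 m/s and x of tall_tin in the frame of mat between -0.055 and 0.055 m and y of tall_tin in the frame of mat between -0.1 and 0.1 m and height (world z) of each of tall_tin, short_tin below 0.012 m and angle between each of tall_tin, short_tin's own z axis and vertical below 0.1 rad and x of short_tin in the frame of mat between -0.055 and 0.055 m and y of short_tin in the frame of mat between -0.1 and 0.1 m and angle between crock's own z axis and vertical below 0.05 rad); the robot touches nothing.
It fails at once if the hammer is knocked away (30 mm) (distance of mallet from where it was at the start of the episode above 0.03 m).
It fails at once if the crock is tipped over (angle between crock's own z axis and vertical above 0.6 rad).
Of bead0, bead1, bead2 only 1 to 3 are there at a start; the rules pass over those that are not, and their reading is None.
Of bead3, bead4, bead5 only 1 to 3 are there at a start; the rules pass over those that are not, and their reading is None.
Of bead6, bead7, bead8 only 1 to 3 are there at a start; the rules pass over those that are not, and their reading is None.
At some moment in a run one of tall_tin, short_tin may be knocked a few centimetres aside while the robot is not near it.
It also fails if it takes over 210 s, if anything falls off the work surface, if the arm or the gripper's body presses on something with over 40 N, if the wrist force passes 120 N, or if a joint passes its speed limit or range.

## Working session

There is one attempt and no reset: what is moved stays moved. The work goes in short steps, Python scripts to look and compute and a tool call to move; the robot and the scene stay as the last step left them, time stands still between calls to the robot, and variables do not carry over. Pictures are saved under pics/ and viewed, on a budget of 14 in all, crops included, one or two more only if the job needs it, and the job is handed in when it is done.

Besides the shell and the picture viewer there is one more tool, called after "Emit:" by a JSON object that holds its "method" and its "body". jog_arm: Moves the arm, as the interface text tells. Its arguments: {"type":"object","properties":{"series":{"type":"array"},"claw":{"type":"number"},"squeeze":{"type":"number"}},"required":["series"]}

```bash
mkdir -p pics; cat > h.py <<'E'
import numpy as np, cv2
from scipy.spatial.transform import Rotation as R
from rig import readout, imaging, bot
def shot(name, save=None):
    s=readout.state(); img,d=imaging.camera(name); c=imaging.get_calibration(name)
    f=img.shape[0]/2/np.tan(np.radians(c['fov_y'])/2)
    if save: cv2.imwrite('pics/'+save, img[:,:,::-1])
    v,u=np.mgrid[:img.shape[0],:img.shape[1]]
    P=np.stack([(u-c['cx'])/f*d,(v-c['cy'])/f*d,d],-1)
    if name=='wrist':
        M=np.array(c['mount']); T=np.eye(4); T[:3,:3]=R.from_rotvec(s['tool_rot']).as_matrix(); T[:3,3]=s['position']
        A=T@M; W=P@A[:3,:3].T+A[:3,3]
    else:
        Rm=R.from_rotvec(np.ravel(c['rvec'])).as_matrix(); W=(P-np.ravel(c['tvec']))@Rm
    W[d==0]=np.nan
    return img,W,s
E
python3 - <<'E'
from h import *
a,W,s=shot('top'); b,W2,_=shot('scene')
cv2.imwrite('pics/a.png',np.hstack([a,b])[:,:,::-1][:, :]) 
cv2.imwrite('pics/top.png',a[:,:,::-1]);cv2.imwrite('pics/scene.png',b[:,:,::-1])
np.savez('t0.npz',a=a,W=W,b=b,W2=W2)
print(s['position'],s['tool_rot'],s['opening'],bot.tip_reach)
for v in (60,190,320):
  for u in (60,250,440): print(v,u,W[v,u].round(3))
E
```

```text
[0.1507671  0.60622577 0.29161724] [-3.81901378e-01 -3.11804210e+00  1.96341376e-03] 0.09083007935804441 0.0783
60 60 [0.899 0.622 0.003]
60 250 [0.914 0.092 0.006]
60 440 [ 0.935 -0.462 -0.002]
190 60 [0.535 0.598 0.001]
190 250 [ 0.544  0.086 -0.   ]
190 440 [ 0.553 -0.445  0.002]
320 60 [0.196 0.575 0.001]
320 250 [0.198 0.081 0.   ]
320 440 [ 0.2   -0.433 -0.003]
```

View pics/top.png

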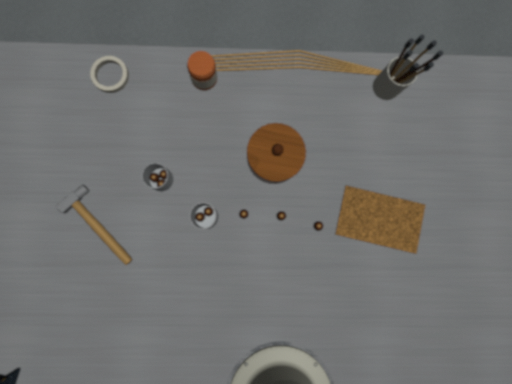

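View pics/scene.png

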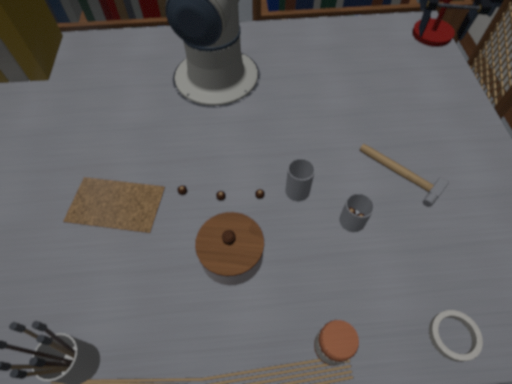

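The top view shows the lid with its knob at (277,150), tins at (158,177) and (204,216), and three stray beads at (243,214), (281,216) and (318,226). The mat is at (380,219) and the hammer around (95,225).

```bash
python3 - <<'E'
import numpy as np,cv2
z=np.load('t0.npz')
for n,a,W in (('top',z['a'],z['W']),('scene',z['b'],z['W2'])):
    print(n)
    H=np.nan_to_num(W[...,2],nan=0)
    X=np.nan_to_num(W[...,0]);
    m=((H>.012)&(H<.2)&(X>.28)&(X<.8)).astype(np.uint8)
    k,l,st,c=cv2.connectedComponentsWithStats(m)
    for i in range(1,k):
        if st[i,4]<12: continue
        p=W[l==i]; hi=np.percentile(p[:,2],95); q=p[p[:,2]>hi-.012]
        print(st[i,:5],'c',((q[:,:2].max(0)+q[:,:2].min(0))/2).round(3),'ext',np.ptp(q[:,:2],0).round(3),'h',p[:,2].max().round(3),hi.round(3))
    hsv=cv2.cvtColor(a,cv2.COLOR_RGB2HSV)
    m=((hsv[...,1]>110)&(abs(H-.004)<.008)&(X<.72)&(X>.25)&(W[...,1]<-.05)).astype(np.uint8)
    k,l,st,c=cv2.connectedComponentsWithStats(m); i=1+st[1:,4].argmax()
    p=W[l==i][:,:2].astype(np.float32); r=cv2.minAreaRect(p); print('mat',r,cv2.boxPoints(r).round(3).tolist())
a,W=z['a'],z['W']
from numpy import nanmin
# knob: highest in lid
H=W[...,2]
p=W[120:185,245:310].reshape(-1,3); p=p[p[:,2]>.095]; print('knob',p.mean(0),np.ptp(p,0),len(p))
for r in (z['a'][205:225,235:330],): pass
for (v,u) in((214,243),(216,281),(226,318)): print('bead',W[v-4:v+5,u-4:u+5].reshape(-1,3)[W[v-4:v+5,u-4:u+5,2].ravel()>.012].mean(0))
p=W[185:265,55:135].reshape(-1,3);p=p[(p[:,2]>.008)];print('hammer',p.min(0),p.max(0))
E
```

```text
top
[ 247  123   59   61 2821] c [0.637 0.023] ext [0.152 0.15 ] h 0.118 0.082
[142 162  31  29 591] c [0.57  0.328] ext [0.066 0.065] h 0.085 0.081
[  56  184   77   81 1168] c [0.447 0.495] ext [0.208 0.199] h 0.03 0.028
[190 202  29  27 408] c [0.471 0.203] ext [0.064 0.064] h 0.103 0.101
[239 209  10  10  72] c [0.479 0.103] ext [0.024 0.024] h 0.028 0.026
[277 211  10  10  73] c [0.476 0.001] ext [0.022 0.025] h 0.028 0.026
[314 221  10  10  73] c [ 0.45  -0.099] ext [0.024 0.025] h 0.028 0.027
mat ((0.470294713973999, -0.2733674645423889), (0.22562265396118164, 0.13516834378242493), 77.4214859008789) [[0.3799999952316284, -0.36899998784065247], [0.5120000243186951, -0.39800000190734863], [0.5609999895095825, -0.17800000309944153], [0.42899999022483826, -0.14900000393390656]]
scene
[ 360  144   89   62 1031] c [0.45  0.494] ext [0.202 0.197] h 0.031 0.028
[285 158  30  41 963] c [0.473 0.204] ext [0.068 0.066] h 0.104 0.101
[177 185  10  10  77] c [ 0.454 -0.099] ext [0.022 0.024] h 0.028 0.026
[255 189  10   9  76] c [0.482 0.103] ext [0.022 0.024] h 0.029 0.027
[216 191  10   9  76] c [0.479 0.002] ext [0.02  0.024] h 0.029 0.027
[340 193  35  38 921] c [0.572 0.328] ext [0.066 0.066] h 0.083 0.081
[ 195  212   69   72 3944] c [0.64  0.022] ext [0.153 0.151] h 0.118 0.082
mat ((0.4390263855457306, -0.18458843231201172), (0.013334323652088642, 0.002771720988675952), 5.05557107925415) [[0.4320000112056732, -0.18400000035762787], [0.43299999833106995, -0.18700000643730164], [0.44600000977516174, -0.1850000023841858], [0.44600000977516174, -0.18299999833106995]]
knob [0.63608593 0.02253298 0.11083824] [0.03010409 0.02776786 0.02107245] 121
bead [0.47830002 0.1035084  0.02211314]
bead [0.4749253  0.00241119 0.02190916]
bead [ 0.44950127 -0.09728605  0.02212888]
hammer [0.34230214 0.39410544 0.00800876] [0.5482359  0.59479341 0.02988474]
```

Emit:
{"method": "jog_arm", "body": {"series": [[244,-292,0,0,0,0],[244,-292,0,0,0,0],[244,-292,0,0,0,0],[487,-584,0,0,0,0],[487,-584,0,0,0,0]], "claw": 91}}

```text
t: 0.72
position: [0.352, 0.3649, 0.2921]
tool_rot: [-0.382, -3.118, 0.0]
wrist_force: [-0.2, 0.1, 0.2]
opening: 0.0912
```

```bash
python3 -c "
from h import *
s=readout.state();print(s['t'],s['qpos'],s['position'],s['tool_rot'])"
```

```text
0.725 [ 6.85602140e-01  3.28660948e-01  1.63134776e+00 -7.28248206e-06
  1.18165203e+00 -6.41614935e-01] [0.3520141  0.36493311 0.29214812] [-3.81658794e-01 -3.11828090e+00  8.45823986e-05]
```

Emit:
{"method": "jog_arm", "body": {"series": [[286,-342,0,0,0,0],[286,-342,0,0,0,0],[286,-342,0,0,0,0],[286,-342,0,0,0,0],[286,-342,0,0,0,0]]}}

```text
t: 1.35
position: [0.5526, 0.125, 0.2921]
tool_rot: [-0.382, -3.118, -0.0]
wrist_force: [0.3, -0.3, -0.1]
opening: 0.0911
```

Emit:
{"method": "jog_arm", "body": {"series": [[0,0,0,0,0,0],[0,0,0,0,0,0]]}}

```text
t: 1.6
position: [0.5512, 0.1268, 0.2918]
tool_rot: [-0.383, -3.117, 0.0]
wrist_force: [-1.0, -0.2, -0.1]
opening: 0.091
```

```bash
cat >>h.py <<'E'
def st():
    s=readout.state();print(round(s['t'],2),'q',np.round(s['qpos'],4).tolist(),'p',np.round(s['position'],4).tolist(),'r',np.round(s['tool_rot'],4).tolist(),'F',np.round(s['wrist_force'],1).tolist(),'o',round(s['opening'],4))
    open('log.txt','a').write(repr([list(map(float,s['qpos'])),list(map(float,s['position'])),list(map(float,s['tool_rot']))])+'\n')
E
python3 -c "
from h import *
st()"
```

```text
1.6 q [0.1204, 0.4109, 1.4944, 0.0002, 1.2374, -1.2059] p [0.5512, 0.1268, 0.2918] r [-0.3831, -3.117, 0.0001] F [-1.0, -0.2, -0.1] o 0.091
```

Emit:
{"method": "jog_arm", "body": {"series": [[87,-104,0,0,0,0],[87,-104,0,0,0,0],[87,-104,0,0,0,0],[87,-104,-50,0,0,0],[87,-104,-100,0,0,0]]}}

```text
t: 2.22
position: [0.6379, 0.0245, 0.1915]
tool_rot: [0.38, 3.118, 0.001]
wrist_force: [0.3, -0.0, 0.6]
opening: 0.0913
```

Emit:
{"method": "jog_arm", "body": {"series": [[0,0,-32,0,0,0],[0,0,-32,0,0,0],[0,0,-32,0,0,0]]}}

```text
t: 2.6
position: [0.6379, 0.0244, 0.1603]
tool_rot: [-0.379, -3.118, -0.0]
wrist_force: [-0.2, -0.2, 0.5]
opening: 0.0911
```

Emit:
{"method": "jog_arm", "body": {"series": [[0,0,0,0,0,0],[0,0,0,0,0,0],[0,0,0,0,0,0],[0,0,0,0,0,0],[0,0,0,0,0,0]], "claw": 20, "squeeze": 20}}

```text
t: 3.22
position: [0.6386, 0.0229, 0.1602]
tool_rot: [-0.382, -3.118, -0.0]
wrist_force: [-0.2, -0.3, 0.1]
opening: 0.0436
```

```bash
python3 -c "
from h import *
st()"
```

```text
3.23 q [-0.0576, 0.6547, 1.4436, 0.0, 1.0432, -1.3845] p [0.6386, 0.0229, 0.1602] r [-0.3822, -3.1183, -0.0] F [-0.2, -0.3, 0.1] o 0.0436
```

Emit:
{"method": "jog_arm", "body": {"series": [[0,0,0,0,0,0],[0,0,0,0,0,0],[0,0,0,0,0,0],[0,0,0,0,0,0]]}}

```text
t: 3.72
position: [0.6386, 0.0229, 0.1602]
tool_rot: [0.382, 3.118, -0.0]
wrist_force: [0.6, -1.2, 0.0]
opening: 0.0296
```

Emit:
{"method": "jog_arm", "body": {"series": [[0,0,20,0,0,0],[0,0,50,0,0,0],[0,0,50,0,0,0]]}}

```text
t: 4.1
position: [0.6395, 0.0229, 0.2122]
tool_rot: [0.382, 3.115, 0.001]
wrist_force: [-0.3, 0.1, -2.0]
opening: 0.0294
```

Emit:
{"method": "jog_arm", "body": {"series": [[5,-50,0,0,0,0],[10,-100,0,0,0,0],[15,-150,0,0,0,0],[21,-198,0,0,0,0],[21,-198,0,0,0,0]]}}

```text
t: 4.72
position: [0.6593, -0.1785, 0.2088]
tool_rot: [-0.387, -3.117, 0.001]
wrist_force: [1.0, 0.4, -3.0]
opening: 0.0294
```

Emit:
{"method": "jog_arm", "body": {"series": [[0,0,-40,0,0,0],[0,0,-80,0,0,0],[0,0,-95,0,0,0],[0,0,-100,0,0,0],[0,0,-100,0,0,0]]}}

```text
t: 5.35
position: [0.6601, -0.175, 0.111]
tool_rot: [0.381, 3.117, -0.0]
wrist_force: [0.2, 0.6, -1.3]
opening: 0.0296
```

```bash
python3 -c "
from h import *
st()
shot('scene','lid.png')"
```

```text
5.35 q [-0.3466, 0.766, 1.3543, 0.0, 1.0202, -1.6739] p [0.6601, -0.175, 0.111] r [0.3815, 3.1173, -0.0004] F [0.2, 0.6, -1.3] o 0.0296
```

View pics/lid.png

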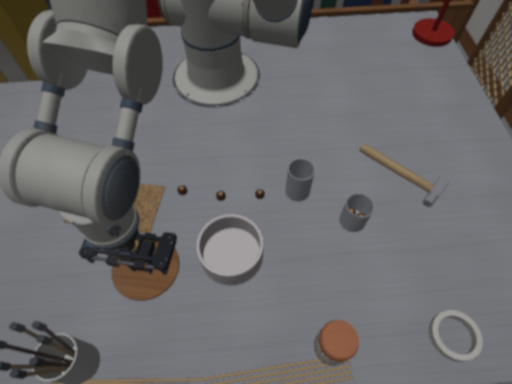

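The lid hangs just above the bench at about (145,270), and the crock at (230,247) is open and empty. Next I lower the lid, release it and go for the first bead.

Emit:
{"method": "jog_arm", "body": {"series": [[0,0,-11,0,0,0],[0,0,-12,0,0,0],[0,0,-12,0,0,0]]}}

```text
t: 5.78
position: [0.6595, -0.1751, 0.0983]
tool_rot: [-0.382, -3.118, 0.0]
wrist_force: [-0.7, -0.2, -1.1]
opening: 0.0296
```

Emit:
{"method": "jog_arm", "body": {"series": [[0,0,0,0,0,0],[0,0,0,0,0,0],[0,0,0,0,0,0],[0,0,0,0,0,0],[0,0,0,0,0,0]], "claw": 65}}

```text
t: 6.4
position: [0.6596, -0.1752, 0.0982]
tool_rot: [0.382, 3.118, -0.0]
wrist_force: [-0.6, 0.4, -0.6]
opening: 0.065
```

Emit:
{"method": "jog_arm", "body": {"series": [[0,0,60,0,0,0],[-40,14,80,0,0,0],[-80,28,90,0,0,0],[-140,50,90,0,0,0],[-208,77,90,0,0,0]]}}

```text
t: 7.02
position: [0.4611, -0.102, 0.1884]
tool_rot: [0.382, 3.118, -0.0]
wrist_force: [-0.1, 0.7, -1.0]
opening: 0.0651
```

Emit:
{"method": "jog_arm", "body": {"series": [[0,0,0,0,0,0],[0,0,0,0,0,0]]}}

```text
t: 7.28
position: [0.4637, -0.1029, 0.1887]
tool_rot: [0.382, 3.117, -0.001]
wrist_force: [0.5, -0.5, 0.7]
opening: 0.0649
```

```bash
python3 - <<'E'
from h import *
st()
a,W,s=shot('top')
for nm,lo,hi,box in(('knob',.04,.07,(.55,.75,-.26,-.1)),('crockrim',.06,.09,(.55,.72,-.06,.12))):
    m=(W[...,2]>lo)&(W[...,2]<hi)&(W[...,0]>box[0])&(W[...,0]<box[1])&(W[...,1]>box[2])&(W[...,1]<box[3])
    p=W[m]; print(nm,len(p), (p.min(0)+p.max(0))/2, np.ptp(p,0) if len(p) else 0)
b,W,s=shot('wrist','w1.png')
H=W[...,2]; m=((H>.012)&(H<.035)).astype(np.uint8)
k,l,st_,c=cv2.connectedComponentsWithStats(m)
for i in range(1,k):
    if st_[i,4]>40: p=W[l==i]; print(st_[i],(p.min(0)+p.max(0))/2,np.ptp(p,0))
E
```

```text
7.28 q [-0.3442, 0.4312, 1.83, -0.0, 0.8786, -1.6711] p [0.4637, -0.1029, 0.1887] r [0.3818, 3.1166, -0.0006] F [0.5, -0.5, 0.7] o 0.0649
knob 100 [ 0.65946081 -0.17514159  0.0483007 ] [0.02964325 0.03051119 0.01491927]
crockrim 527 [0.63770567 0.0215347  0.0672911 ] [0.14951595 0.14678177 0.01457677]
[470 144  35  30 783] [0.47825165 0.10031629 0.01896379] [0.02530742 0.0239288  0.01386459]
[245 167  29  29 639] [ 0.44887005 -0.09996492  0.01898288] [0.02548927 0.0251991  0.01350408]
[359 168  30  29 665] [4.74935703e-01 2.54776880e-04 1.91433977e-02] [0.02582795 0.02583547 0.01411924]
```

Emit:
{"method": "jog_arm", "body": {"series": [[-14,4,0,0,0,0],[-14,4,-50,0,0,0],[-14,4,-95,0,0,0],[-14,4,-106,0,0,0],[-14,4,-106,0,0,0]]}}

```text
t: 8.0
position: [0.4486, -0.0985, 0.0823]
tool_rot: [-0.382, -3.117, -0.0]
wrist_force: [1.0, -0.1, 0.1]
opening: 0.0651
```

Emit:
{"method": "jog_arm", "body": {"series": [[0,0,0,0,0,0],[0,0,0,0,0,0],[0,0,0,0,0,0],[0,0,0,0,0,0],[0,0,0,0,0,0]], "claw": 15, "squeeze": 12}}

```text
t: 8.62
position: [0.4489, -0.0986, 0.0824]
tool_rot: [0.382, 3.118, -0.0]
wrist_force: [-0.4, -1.3, 6.5]
opening: 0.0254
```

Emit:
{"method": "jog_arm", "body": {"series": [[0,0,0,0,0,0],[0,0,20,0,0,0],[0,0,80,0,0,0],[0,0,90,0,0,0]]}}

```text
t: 9.12
position: [0.4498, -0.0989, 0.175]
tool_rot: [0.381, 3.114, -0.002]
wrist_force: [-0.0, -0.5, -0.5]
opening: 0.0253
```

```bash
python3 -c "
from h import *
st()
shot('wrist','w2.png')"
```

```text
9.12 q [-0.3462, 0.4384, 1.8788, 0.0, 0.8199, -1.6732] p [0.4498, -0.0989, 0.175] r [0.3814, 3.114, -0.0015] F [-0.0, -0.5, -0.5] o 0.0253
```

View pics/w2.png

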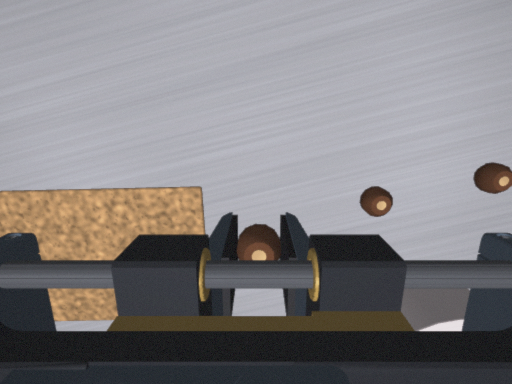

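The first bead is held between the pads at (260,245). Carrying it to the crock and fetching the second.

Emit:
{"method": "jog_arm", "body": {"series": [[50,30,0,0,0,0],[100,60,0,0,0,0],[150,90,0,0,0,0],[206,121,0,0,0,0],[206,121,0,0,0,0]]}}

```text
t: 9.8
position: [0.6574, 0.0246, 0.1704]
tool_rot: [0.378, 3.118, 0.001]
wrist_force: [0.1, -0.1, -0.8]
opening: 0.0258
```

Emit:
{"method": "jog_arm", "body": {"series": [[0,0,0,0,0,0],[0,0,-40,0,0,0],[0,0,-57,0,0,0],[0,0,-57,0,0,0]]}}

```text
t: 10.3
position: [0.6535, 0.0219, 0.1141]
tool_rot: [-0.383, -3.115, 0.0]
wrist_force: [0.3, 0.0, -0.4]
opening: 0.0251
```

Emit:
{"method": "jog_arm", "body": {"series": [[0,0,0,0,0,0],[0,0,0,0,0,0],[0,0,0,0,0,0],[0,0,50,0,0,0],[0,0,60,0,0,0]], "claw": 50}}

```text
t: 10.92
position: [0.6562, 0.0224, 0.1785]
tool_rot: [0.381, 3.113, 0.0]
wrist_force: [0.3, 0.5, -0.3]
opening: 0.0497
```

Emit:
{"method": "jog_arm", "body": {"series": [[-60,-7,0,0,0,0],[-120,-14,0,0,0,0],[-179,-21,0,0,0,0],[-179,-21,0,0,0,0],[-179,-21,-50,0,0,0]], "claw": 60}}

```text
t: 11.55
position: [0.4783, 0.0011, 0.1272]
tool_rot: [0.381, 3.11, 0.0]
wrist_force: [0.3, 0.6, -1.9]
opening: 0.0597
```

```bash
python3 - <<'E'
from h import *
st()
b,W,s=shot('wrist')
H=W[...,2]; m=((H>.012)&(H<.035)).astype(np.uint8)
k,l,st_,c=cv2.connectedComponentsWithStats(m)
for i in range(1,k):
    if st_[i,4]>60: p=W[l==i]; print(st_[i],(p.min(0)+p.max(0))/2,np.ptp(p,0))
E
```

```text
11.55 q [-0.1227, 0.541, 1.88, 0.0001, 0.7125, -1.4495] p [0.4783, 0.0011, 0.1272] r [0.3814, 3.1103, 0.0] F [0.3, 0.6, -1.9] o 0.0597
[494 113  18  68 763] [0.46962707 0.17478552 0.01911194] [0.04688987 0.01155334 0.01418576]
[ 379  169   41   37 1135] [0.47807966 0.10186531 0.01890013] [0.02518898 0.02627255 0.01369237]
[ 241  198   36   36 1000] [0.4745898  0.00065023 0.01912332] [0.02542091 0.02538748 0.01381563]
[290 307  33   9 183] [0.56296756 0.0172771  0.0174908 ] [0.00313859 0.0249795  0.0109621 ]
```

Emit:
{"method": "jog_arm", "body": {"series": [[0,0,-35,0,0,0],[0,0,-42,0,0,0],[0,0,-42,0,0,0]]}}

```text
t: 11.98
position: [0.4761, 0.0015, 0.0836]
tool_rot: [-0.382, -3.118, 0.0]
wrist_force: [-0.1, 1.0, 0.4]
opening: 0.06
```

Emit:
{"method": "jog_arm", "body": {"series": [[0,0,0,0,0,0],[0,0,0,0,0,0],[0,0,0,0,0,0],[0,0,0,0,0,0],[0,0,0,0,0,0]], "claw": 15}}

```text
t: 12.6
position: [0.476, 0.0014, 0.0835]
tool_rot: [0.382, 3.118, 0.0]
wrist_force: [-0.5, -1.2, 7.1]
opening: 0.0253
```

Emit:
{"method": "jog_arm", "body": {"series": [[0,0,0,0,0,0],[0,0,20,0,0,0],[0,0,80,0,0,0],[0,0,92,0,0,0],[0,0,92,0,0,0]]}}

```text
t: 13.22
position: [0.476, 0.0014, 0.1757]
tool_rot: [0.382, 3.117, 0.0]
wrist_force: [1.0, -0.2, -1.1]
opening: 0.0251
```

Emit:
{"method": "jog_arm", "body": {"series": [[60,13,0,0,0,0],[120,26,0,0,0,0],[176,39,0,0,0,0],[176,39,0,0,0,0],[176,39,-50,0,0,0]]}}

```text
t: 13.85
position: [0.6531, 0.0405, 0.1255]
tool_rot: [0.381, 3.115, 0.0]
wrist_force: [-0.3, 0.4, -0.9]
opening: 0.0255
```

Emit:
{"method": "jog_arm", "body": {"series": [[0,0,-7,0,0,0],[0,0,-7,0,0,0]]}}

```text
t: 14.1
position: [0.6511, 0.0403, 0.1178]
tool_rot: [-0.382, -3.116, 0.0]
wrist_force: [-0.2, -0.2, 0.4]
opening: 0.0249
```

Emit:
{"method": "jog_arm", "body": {"series": [[0,0,0,0,0,0],[0,0,0,0,0,0],[0,0,0,0,0,0],[0,0,50,0,0,0],[0,0,60,0,0,0]], "claw": 50}}

```text
t: 14.72
position: [0.6532, 0.0404, 0.1815]
tool_rot: [0.381, 3.113, 0.001]
wrist_force: [-0.3, 0.3, -0.3]
opening: 0.05
```

Emit:
{"method": "jog_arm", "body": {"series": [[-60,20,0,0,0,0],[-120,45,0,0,0,0],[-172,61,0,0,0,0],[-172,61,0,0,0,0],[-172,61,-50,0,0,0]], "claw": 60}}

```text
t: 15.35
position: [0.4823, 0.1018, 0.1302]
tool_rot: [0.38, 3.111, 0.003]
wrist_force: [1.3, 0.1, -1.2]
opening: 0.0603
```

```bash
python3 - <<'E'
from h import *
st()
b,W,s=shot('wrist')
H=W[...,2]; m=((H>.012)&(H<.035)).astype(np.uint8)
k,l,st_,c=cv2.connectedComponentsWithStats(m)
for i in range(1,k):
    if st_[i,4]>60: p=W[l==i]; print(st_[i],(p.min(0)+p.max(0))/2,np.ptp(p,0))
E
```

```text
15.35 q [0.0869, 0.548, 1.8424, -0.0001, 0.7432, -1.2406] p [0.4823, 0.1018, 0.1302] r [0.3801, 3.1107, 0.0025] F [1.3, 0.1, -1.2] o 0.0603
[348 122  68  87 997] [0.46154953 0.19147804 0.02350926] [0.04935745 0.04293645 0.02296704]
[ 412  149   47   71 1553] [0.48022321 0.21825296 0.02352435] [0.04065898 0.03212256 0.0229223 ]
[242 196  35  36 967] [0.4781331  0.10197341 0.01913433] [0.02541285 0.02535388 0.01421309]
```

```bash
python3 - <<'E'
from h import *
print(np.round(imaging.get_calibration('wrist')['mount'],3))
E
```

```text
[[-0.001 -0.964 -0.265  0.075]
 [ 1.    -0.001  0.    -0.001]
 [-0.    -0.265  0.964 -0.092]
 [ 0.     0.     0.     1.   ]]
```

Emit:
{"method": "jog_arm", "body": {"series": [[-3,0,0,0,0,-10],[-3,0,0,0,0,-20],[-3,0,0,0,0,-30],[-3,0,0,0,0,-40],[-3,0,0,0,0,-50]]}}

```text
t: 16.02
position: [0.4775, 0.1012, 0.1287]
tool_rot: [1.672, 2.659, 0.0]
wrist_force: [0.9, 0.3, -0.0]
opening: 0.0598
```

Emit:
{"method": "jog_arm", "body": {"series": [[0,0,0,0,0,-10],[0,0,0,0,0,-20],[0,0,0,0,0,-26],[0,0,0,0,0,-26]]}}

```text
t: 16.52
position: [0.4774, 0.1013, 0.1286]
tool_rot: [2.22, 2.222, 0.0]
wrist_force: [-0.9, -0.3, -0.4]
opening: 0.0598
```

```bash
python3 - <<'E'
from h import *
st()
E
```

```text
16.52 q [0.0867, 0.5484, 1.8504, -0.0, 0.7425, 0.0858] p [0.4774, 0.1013, 0.1286] r [2.2203, 2.2223, 0.0003] F [-0.9, -0.3, -0.4] o 0.0598
```

Emit:
{"method": "jog_arm", "body": {"series": [[0,0,-35,0,0,0],[0,0,-46,0,0,0],[0,0,-46,0,0,0]]}}

```text
t: 16.9
position: [0.4766, 0.1014, 0.082]
tool_rot: [-2.219, -2.223, 0.002]
wrist_force: [-0.2, 0.1, 0.5]
opening: 0.0598
```

Emit:
{"method": "jog_arm", "body": {"series": [[0,0,0,0,0,0],[0,0,0,0,0,0],[0,0,0,0,0,0],[0,0,0,0,0,0],[0,0,0,0,0,0]], "claw": 15}}

```text
t: 17.52
position: [0.477, 0.1015, 0.0824]
tool_rot: [2.221, 2.222, 0.001]
wrist_force: [-0.0, -0.0, 6.7]
opening: 0.0255
```

Emit:
{"method": "jog_arm", "body": {"series": [[0,0,0,0,0,0],[0,0,20,0,0,0],[0,0,80,0,0,0],[0,0,92,0,0,0],[0,0,92,0,0,0]]}}

```text
t: 18.15
position: [0.477, 0.1015, 0.1747]
tool_rot: [2.22, 2.221, 0.002]
wrist_force: [-0.6, 0.0, -0.3]
opening: 0.0255
```

Emit:
{"method": "jog_arm", "body": {"series": [[55,-35,0,0,0,0],[110,-70,0,0,0,0],[165,-96,0,0,0,0],[165,-96,0,0,0,0],[165,-96,-50,0,0,0]]}}

```text
t: 18.77
position: [0.6434, 0.005, 0.1244]
tool_rot: [2.219, 2.219, 0.004]
wrist_force: [0.5, 0.0, -1.2]
opening: 0.0253
```

Emit:
{"method": "jog_arm", "body": {"series": [[0,0,-7,0,0,0],[0,0,-7,0,0,0]]}}

```text
t: 19.02
position: [0.6411, 0.0057, 0.1168]
tool_rot: [-2.219, -2.221, 0.002]
wrist_force: [-0.3, -0.2, 0.7]
opening: 0.0255
```

Emit:
{"method": "jog_arm", "body": {"series": [[0,0,0,0,0,0],[0,0,0,0,0,0],[0,0,0,0,0,0],[0,0,50,0,0,0],[0,0,150,0,0,0]], "claw": 50}}

```text
t: 19.65
position: [0.6411, 0.0055, 0.2303]
tool_rot: [-2.22, -2.221, 0.002]
wrist_force: [0.8, 0.4, -0.5]
opening: 0.0499
```

```bash
python3 - <<'E'
from h import *
st()
a,W,s=shot('top','t2.png')
cv2.imwrite('pics/t2.png',cv2.resize(a[100:280,100:440,::-1],None,fx=2.3,fy=2.3))
E
```

```text
19.65 q [-0.0846, 0.5773, 1.3732, 0.0, 1.1935, -0.085] p [0.6411, 0.0055, 0.2303] r [-2.2196, -2.2207, 0.0024] F [0.8, 0.4, -0.5] o 0.0499
```

View pics/t2.png

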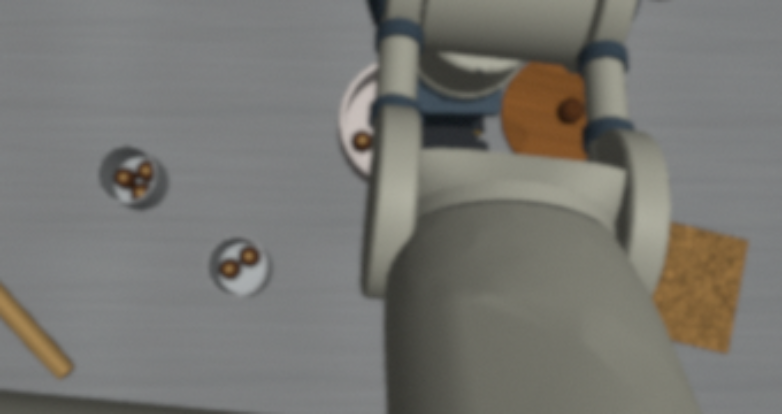

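The top crop shows the tall tin at (240,266) with two beads, the short tin at (133,178) with three, and beads in the crock; nothing has been disturbed. Next I tilt the tool sideways (pointing +y, 20° below horizontal) for the tall tin.

Emit:
{"method": "jog_arm", "body": {"series": [[-60,15,40,10,0,0],[-120,30,70,20,0,0],[-169,45,80,30,0,0],[-169,45,80,40,0,0],[-169,45,80,40,0,0]], "claw": 91}}

```text
t: 20.32
position: [0.4725, 0.0492, 0.3094]
tool_rot: [-1.819, -1.814, -0.662]
wrist_force: [0.6, 0.5, -0.4]
opening: 0.0908
```

```bash
python3 - <<'E'
from h import *
st()
E
```

```text
20.32 q [-0.3852, 0.3633, 1.7332, 0.6506, 1.3936, -0.6171] p [0.4725, 0.0492, 0.3094] r [-1.8192, -1.8142, -0.6616] F [0.6, 0.5, -0.4] o 0.0908
```

Emit:
{"method": "jog_arm", "body": {"series": [[0,0,0,10,0,0],[0,0,0,20,0,0],[0,0,0,30,0,0],[0,0,0,30,0,0],[0,0,0,30,0,0]]}}

```text
t: 20.95
position: [0.473, 0.0508, 0.3095]
tool_rot: [-1.464, -1.467, -1.019]
wrist_force: [-0.1, 0.5, 0.1]
opening: 0.0912
```

```bash
python3 - <<'E'
from h import *
st()
E
```

```text
20.95 q [-0.5268, 0.5706, 1.7792, 0.9494, 1.6633, -0.9057] p [0.473, 0.0508, 0.3095] r [-1.4641, -1.4669, -1.0186] F [-0.1, 0.5, 0.1] o 0.0912
```

```bash
cat > kin.py <<'E'
import numpy as np
from scipy.optimize import least_squares
from scipy.spatial.transform import Rotation as R
D=[eval(l) for l in open('log.txt')]
E=lambda a,t:R.from_euler(a,t).as_matrix()
def fk(q,P,sg=(1,1)):
    a1,s,d1,L2,a3,L3,w,d6=P
    A=E('z',q[0]);B=E('y',q[1]);C=E('y',q[2]);D4=E('z',sg[0]*q[3]);F=E('y',q[4])
    p=A@(np.array([a1,s,d1])+B@(np.array([0,0,L2])+C@(np.array([a3,0,L3])+D4@(np.array([0,w,0])+F@np.array([0,0,d6])))))
    return p, A@B@C@D4@F@E('z',sg[1]*q[5])
best=None
for sg in ((1,1),(-1,1),(1,-1),(-1,-1)):
    f=lambda P:np.concatenate([fk(d[0],P,sg)[0]-d[1] for d in D]+[1e-4*(P-np.array([0,.03,.3,.35,0,.35,.03,.2]))])
    r=least_squares(f,[0,.03,.3,.35,0,.35,.03,.2])
    # const tool rot
    Ms=[fk(d[0],r.x,sg)[1].T@R.from_rotvec(d[2]).as_matrix() for d in D]
    sp=np.std(Ms,axis=0).max()
    if best is None or r.cost<best[0]: best=(r.cost,sg,r.x,R.from_matrix(np.mean(Ms,0)).as_matrix(),sp)
cost,SG,PX,TC,sp=best
lo=np.array([-2.91,-.82,.22,-1.22,.12,-3.08])+.03; hi=np.array([2.91,2.16,2.67,4.37,2.79,3.08])-.03
def ik(p,Rm,q0):
    def f(q):
        a,b=fk(q,PX,SG); return np.r_[(a-p)*5,R.from_matrix((b@TC).T@Rm).as_rotvec()]
    r=least_squares(f,np.clip(q0,lo,hi),bounds=(lo,hi)); return r.x,np.abs(r.fun).max()
E
python3 - <<'E'
from kin import *
print(cost,SG,PX.round(4),TC.round(2).tolist(),sp)
E
```

```text
4.259171548050084e-10 (1, 1) [0.     0.0596 0.2566 0.5968 0.1179 0.3844 0.     0.2744] [[0.0, -1.0, -0.0], [1.0, 0.0, 0.0], [-0.0, -0.0, 1.0]] 3.4626275177258867e-16
```

```bash
cat > plan.py <<'E'
from kin import *
def ori(psi,down=20,roll=0):
    # tool z heading psi, 'down' deg below horizontal, jaw horizontal; roll about tool z
    a,b=np.radians(psi),np.radians(down)
    z=np.array([np.cos(a)*np.cos(b),np.sin(a)*np.cos(b),-np.sin(b)])
    y=np.array([np.sin(a),-np.cos(a),0]); x=np.cross(y,z)
    return R.from_rotvec(z*np.radians(roll)).as_matrix()@np.stack([x,y,z],1)
def tcp(G,M): return np.array(G)-.06*M[:,2]
E
python3 - <<'E'
from plan import *
q0=np.array(D[-1][0]); print(np.abs(ori(90)-R.from_rotvec(D[-1][2]).as_matrix()).max())
def t(name,G,M,q): r,e=ik(tcp(G,M),M,q); print(name,tcp(G,M).round(3),r.round(2),'err',round(e,4)); return r
for psi in (90,70,50):
  print(psi)
  q=t('pre',(.472-.09*np.cos(np.radians(psi)),.2035-.09*np.sin(np.radians(psi)),.1),ori(psi),q0); q=t('g',(.472,.2035,.06),ori(psi),q); q=t('lift',(.472,.2035,.2),ori(psi),q)
  q=t('over',(.594,.007,.2),ori(psi),q)
  for r in (45,90,110,130): qq=t('roll%d'%r,(.594,.007,.165),ori(psi,20,r),q if r==45 else qq)
  for p2 in (90,60,30,0):
    for nm,G in (('A',(.482,-.22,.2)),('A',(.482,-.22,.064)),('B',(.458,-.327,.064))): q2=t(nm+str(p2),G,ori(p2),q)
  t('short',(.571,.328,.045),ori(psi),q0)
E
```

```text
0.005636836061149009
90
pre [0.472 0.057 0.121] [-0.52  0.93  1.84  0.97  1.42 -1.24] err 0.0
g [0.472 0.147 0.081] [-0.35  1.01  1.9   1.15  1.31 -1.34] err 0.0
lift [0.472 0.147 0.221] [-0.35  0.72  1.9   1.1   1.44 -1.08] err 0.0
over [ 0.594 -0.049  0.221] [-0.57  0.85  1.42  0.93  1.74 -0.86] err 0.0
roll45 [ 0.594 -0.049  0.186] [-0.57  0.9   1.43  0.93  1.7  -0.12] err 0.0
roll90 [ 0.594 -0.049  0.186] [-0.57  0.9   1.43  0.93  1.7   0.67] err 0.0
roll110 [ 0.594 -0.049  0.186] [-0.57  0.9   1.43  0.93  1.7   1.02] err 0.0
roll130 [ 0.594 -0.049  0.186] [-0.57  0.9   1.43  0.93  1.7   1.37] err 0.0
A90 [ 0.482 -0.276  0.221] [-0.92  0.9   1.27  0.68  2.01 -0.99] err 0.0
A90 [ 0.482 -0.276  0.085] [-0.92  1.09  1.27  0.64  1.86 -1.11] err 0.0
B90 [ 0.458 -0.383  0.085] [-1.03  1.15  1.05  0.58  2.03 -1.08] err 0.0
A60 [ 0.454 -0.269  0.221] [-1.09  0.78  1.64  0.92  1.65 -0.97] err 0.0
A60 [ 0.454 -0.269  0.085] [-1.09  1.01  1.63  0.92  1.51 -1.15] err 0.0
B60 [ 0.43  -0.376  0.085] [-1.19  1.05  1.41  0.83  1.67 -1.05] err 0.0
A30 [ 0.433 -0.248  0.221] [-1.2   0.7   2.04  1.
[... 2831 characters left out ...]
] [-1.09  0.78  1.64  0.92  1.65 -0.97] err 0.0
A60 [ 0.454 -0.269  0.085] [-1.09  1.01  1.63  0.92  1.51 -1.15] err 0.0
B60 [ 0.43  -0.376  0.085] [-1.19  1.05  1.41  0.83  1.67 -1.05] err 0.0
A30 [ 0.433 -0.248  0.221] [-1.2   0.7   2.04  1.29  1.31 -1.15] err 0.0
A30 [ 0.433 -0.248  0.085] [-1.2   1.01  2.03  1.38  1.24 -1.47] err 0.0
B30 [ 0.409 -0.355  0.085] [-1.32  1.    1.81  1.2   1.33 -1.24] err 0.0
A0 [ 0.426 -0.22   0.221] [-1.14  0.75  2.44  2.02  1.24 -1.62] err 0.0
A0 [ 0.426 -0.22   0.085] [-1.14  1.23  2.43  2.11  1.47 -2.04] err 0.0
B0 [ 0.402 -0.327  0.085] [-1.32  1.07  2.21  1.87  1.26 -1.72] err 0.0
short [0.535 0.285 0.066] [ 0.07  1.1   2.15  2.37  1.29 -1.65] err 0.0
```

Emit:
{"method": "jog_arm", "body": {"series": [[0,0,-60,0,0,0],[0,3,-120,0,0,0],[-1,6,-180,0,0,0],[-1,6,-188,0,0,0],[-1,6,-188,0,0,0]]}}

```text
t: 21.58
position: [0.4722, 0.0565, 0.1232]
tool_rot: [-1.461, -1.464, -1.023]
wrist_force: [0.8, 0.3, 0.5]
opening: 0.091
```

```bash
python3 - <<'E'
from h import *
st()
b,W,s=shot('wrist','w3.png')
def rim(W,h,box):
    m=(abs(W[...,2]-h)<.006)&(W[...,0]>box[0])&(W[...,0]<box[1])&(W[...,1]>box[2])&(W[...,1]<box[3])
    p=W[m]
    if len(p): print(len(p),((p.min(0)+p.max(0))/2).round(4),np.ptp(p,0).round(3))
rim(W,.099,(.4,.55,.1,.3)); rim(W,.079,(.5,.65,.25,.4))
a,W,s=shot('scene'); rim(W,.099,(.4,.55,.1,.3)); rim(W,.079,(.5,.65,.25,.4))
E
```

```text
21.57 q [-0.5188, 0.9204, 1.8362, 0.9677, 1.4272, -1.2367] p [0.4722, 0.0565, 0.1232] r [-1.4608, -1.4645, -1.0228] F [0.8, 0.3, 0.5] o 0.091
1960 [0.4713 0.1711 0.099 ] [0.092 0.132 0.012]
769 [0.5697 0.3279 0.077 ] [0.066 0.067 0.008]
245 [0.4778 0.1687 0.099 ] [0.105 0.135 0.012]
190 [0.5725 0.3287 0.0784] [0.066 0.066 0.011]
```

View pics/w3.png

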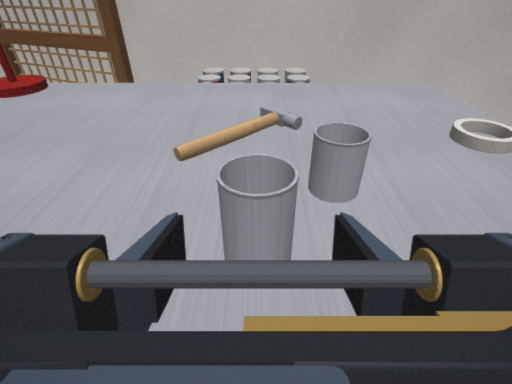

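The tall tin at (258,215) sits centred between the open jaws and has not moved. Going in to grip it.

Emit:
{"method": "jog_arm", "body": {"series": [[0,30,-20,0,0,0],[0,60,-35,0,0,0],[0,85,-42,0,0,0],[0,90,-42,0,0,0],[0,90,-42,0,0,0]]}}

```text
t: 22.3
position: [0.4723, 0.1461, 0.0809]
tool_rot: [-1.461, -1.464, -1.025]
wrist_force: [-0.5, -0.2, -1.0]
opening: 0.0908
```

Emit:
{"method": "jog_arm", "body": {"series": [[0,0,0,0,0,0],[0,0,0,0,0,0],[0,0,0,0,0,0],[0,0,0,0,0,0],[0,0,0,0,0,0]], "claw": 55, "squeeze": 25}}

```text
t: 22.92
position: [0.4719, 0.1463, 0.0799]
tool_rot: [-1.461, -1.462, -1.024]
wrist_force: [1.8, -4.0, 4.3]
opening: 0.0659
```

Emit:
{"method": "jog_arm", "body": {"series": [[0,0,20,0,0,0],[0,0,60,0,0,0],[0,0,120,0,0,0],[0,0,120,0,0,0]]}}

```text
t: 23.42
position: [0.472, 0.1465, 0.2025]
tool_rot: [-1.46, -1.466, -1.026]
wrist_force: [0.4, 0.4, -1.9]
opening: 0.0658
```

```bash
python3 - <<'E'
from h import *
st()
E
```

```text
23.43 q [-0.3548, 0.7528, 1.9089, 1.1013, 1.4157, -1.1223] p [0.472, 0.1465, 0.2025] r [-1.4604, -1.4665, -1.0265] F [0.4, 0.4, -1.9] o 0.0658
```

Emit:
{"method": "jog_arm", "body": {"series": [[40,-60,0,0,0,0],[80,-120,0,0,0,0],[122,-180,0,5,0,0],[122,-200,-10,12,0,0],[122,-200,-27,20,0,0]]}}

```text
t: 24.05
position: [0.595, -0.0568, 0.1713]
tool_rot: [-1.209, -1.209, -1.215]
wrist_force: [-0.3, 0.8, -1.2]
opening: 0.0659
```

Emit:
{"method": "jog_arm", "body": {"series": [[0,0,0,0,10,0],[0,0,0,0,20,0],[0,0,0,0,30,0],[0,0,0,0,40,0],[0,0,0,0,50,0]]}}

```text
t: 24.68
position: [0.5937, -0.0533, 0.1714]
tool_rot: [-1.502, -0.541, -0.541]
wrist_force: [0.4, -0.4, -0.9]
opening: 0.0663
```

```bash
python3 - <<'E'
from h import *
st()
shot('scene','s4.png')
E
```

```text
24.68 q [-0.5924, 1.0693, 1.3868, 1.0909, 1.9323, -0.0953] p [0.5937, -0.0533, 0.1714] r [-1.5019, -0.5409, -0.5414] F [0.4, -0.4, -0.9] o 0.0663
```

View pics/s4.png

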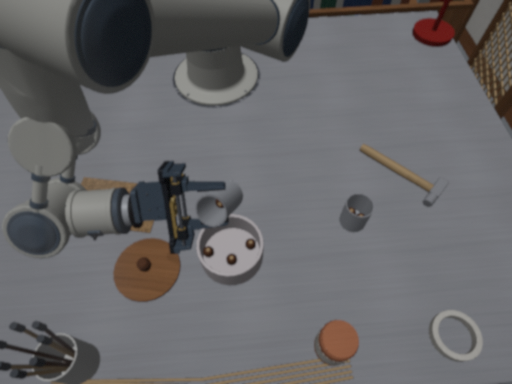

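The tin at (218,208) is tilting over the crock's near rim, with three beads already inside the crock. Continuing the pour.

Emit:
{"method": "jog_arm", "body": {"series": [[0,0,0,0,10,0],[0,0,0,0,20,0],[0,0,0,0,28,0],[0,0,0,0,34,0],[0,0,0,0,40,0]]}}

```text
t: 25.35
position: [0.5937, -0.0534, 0.1717]
tool_rot: [-1.571, 0.001, 0.0]
wrist_force: [0.6, -0.4, -1.2]
opening: 0.0661
```

Emit:
{"method": "jog_arm", "body": {"series": [[0,0,0,0,6,0],[0,0,0,0,12,0],[0,0,0,0,18,0],[0,0,0,0,24,0],[0,0,0,0,30,0]]}}

```text
t: 25.98
position: [0.5937, -0.0534, 0.1717]
tool_rot: [-1.531, 0.411, 0.411]
wrist_force: [1.3, 0.1, -1.9]
opening: 0.0661
```

Emit:
{"method": "jog_arm", "body": {"series": [[0,0,0,0,8,0],[0,0,0,0,16,0],[0,0,0,0,24,0],[0,0,0,0,24,0],[0,0,0,0,24,0]]}}

```text
t: 26.6
position: [0.5938, -0.0535, 0.1722]
tool_rot: [-1.444, 0.732, 0.732]
wrist_force: [-0.3, 0.6, -1.0]
opening: 0.0662
```

```bash
python3 - <<'E'
from h import *
st()
b,_,_=shot('scene'); cv2.imwrite('pics/s5.png',cv2.resize(b[140:300,100:340,::-1],None,fx=2.5,fy=2.5))
E
```

```text
26.6 q [-0.5925, 1.068, 1.3865, 1.0911, 1.933, 1.5356] p [0.5938, -0.0535, 0.1722] r [-1.4439, 0.7317, 0.7317] F [-0.3, 0.6, -1.0] o 0.0662
```

View pics/s5.png

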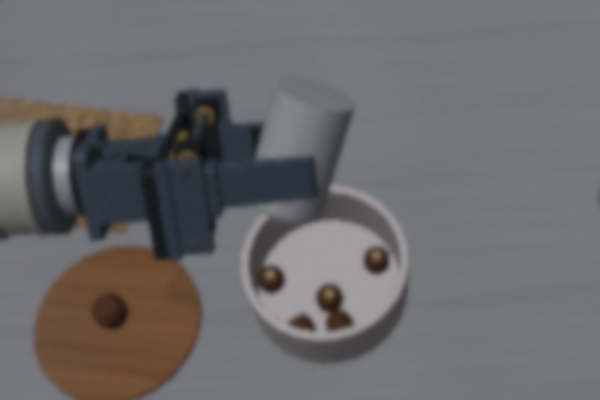

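All five beads (three stray, two from the tall tin) are now in the crock, and the mouth is empty. Rolling back and carrying the tall tin to the mat.

Emit:
{"method": "jog_arm", "body": {"series": [[0,0,15,0,-10,0],[0,0,30,0,-20,0],[0,0,45,0,-30,0],[0,0,45,0,-40,0],[0,0,45,0,-50,0]]}}

```text
t: 27.28
position: [0.5938, -0.0535, 0.2178]
tool_rot: [-1.571, 0.048, 0.047]
wrist_force: [0.5, -0.4, -0.7]
opening: 0.066
```

Emit:
{"method": "jog_arm", "body": {"series": [[0,0,0,0,-10,0],[0,0,0,0,-20,0],[0,0,0,0,-30,0],[0,0,0,0,-40,0],[0,0,0,0,-50,0]]}}

```text
t: 27.9
position: [0.5938, -0.0535, 0.2176]
tool_rot: [-1.476, -0.634, -0.634]
wrist_force: [-1.0, -0.1, -1.4]
opening: 0.0661
```

Emit:
{"method": "jog_arm", "body": {"series": [[-30,-50,0,0,-10,0],[-60,-100,0,0,-20,0],[-90,-150,0,0,-30,0],[-112,-200,0,0,-40,0],[-112,-222,0,0,-44,0]]}}

```text
t: 28.52
position: [0.4805, -0.2783, 0.2176]
tool_rot: [-1.208, -1.213, -1.217]
wrist_force: [0.8, 0.3, -1.0]
opening: 0.0659
```

Emit:
{"method": "jog_arm", "body": {"series": [[0,0,0,-10,0,0],[0,0,0,-20,0,0],[0,0,0,-20,0,0]]}}

```text
t: 28.9
position: [0.4821, -0.2755, 0.2196]
tool_rot: [-1.461, -1.467, -1.025]
wrist_force: [-0.8, 0.5, -1.4]
opening: 0.066
```

```bash
python3 - <<'E'
from h import *
from plan import ori
st()
s=readout.state(); print(np.degrees(R.from_matrix(ori(90)@R.from_rotvec(s['tool_rot']).as_matrix().T).as_rotvec()))
b,_,_=shot('scene','s6.png')
E
```

```text
28.9 q [-0.9188, 0.8969, 1.2764, 0.679, 2.0036, -0.9923] p [0.4821, -0.2755, 0.2196] r [-1.4607, -1.4675, -1.0253] F [-0.8, 0.5, -1.4] o 0.066
[ 0.1434614   0.27795515 -0.0722189 ]
```

View pics/s6.png

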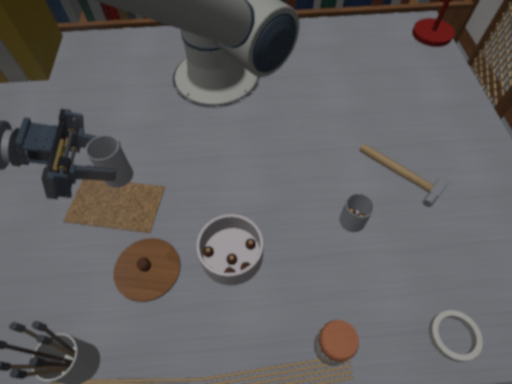

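The tin hangs upright above the mat at about (110,160), and the five beads are still in the crock. Setting it down.

Emit:
{"method": "jog_arm", "body": {"series": [[0,0,-60,0,0,0],[0,0,-110,0,0,0],[0,0,-125,0,0,0],[0,0,-133,0,0,0],[0,0,-133,0,0,0]]}}

```text
t: 29.58
position: [0.482, -0.2757, 0.0854]
tool_rot: [-1.461, -1.462, -1.025]
wrist_force: [0.1, 0.4, -1.5]
opening: 0.0664
```

```bash
python3 - <<'E'
from h import *
st()
E
```

```text
29.57 q [-0.9192, 1.0867, 1.2699, 0.6375, 1.8615, -1.1079] p [0.482, -0.2757, 0.0854] r [-1.4606, -1.462, -1.0247] F [0.1, 0.4, -1.5] o 0.0664
```

Emit:
{"method": "jog_arm", "body": {"series": [[0,0,-1,0,0,0],[0,0,-1,0,0,0],[0,0,-1,0,0,0],[0,0,-1,0,0,0],[0,0,-1,0,0,0]], "claw": 91}}

```text
t: 30.2
position: [0.4818, -0.2755, 0.0838]
tool_rot: [-1.461, -1.462, -1.024]
wrist_force: [0.0, -0.5, 1.1]
opening: 0.091
```

Emit:
{"method": "jog_arm", "body": {"series": [[0,-40,15,0,0,0],[0,-90,33,0,0,0],[0,-100,80,0,0,0],[0,-100,140,0,0,0],[0,-100,180,0,0,0]]}}

```text
t: 30.82
position: [0.4817, -0.3758, 0.2662]
tool_rot: [-1.462, -1.464, -1.024]
wrist_force: [0.1, 1.0, -0.3]
opening: 0.091
```

```bash
python3 - <<'E'
from h import *
st()
def rim(W,h,box):
    m=(abs(W[...,2]-h)<.007)&(W[...,0]>box[0])&(W[...,0]<box[1])&(W[...,1]>box[2])&(W[...,1]<box[3])
    p=W[m]
    if len(p): print(len(p),((p.min(0)+p.max(0))/2).round(4),np.ptp(p,0).round(3))
for n in('scene','top'):
    b,W,s=shot(n); print(n); rim(W,.1035,(.4,.55,-.3,-.1)); rim(W,.079,(.45,.7,.2,.45)); rim(W,.065,(.55,.73,-.08,.12))
E
```

```text
30.82 q [-0.9957, 0.9336, 1.0147, 0.6979, 2.2217, -0.8833] p [0.4817, -0.3758, 0.2662] r [-1.4618, -1.4637, -1.024] F [0.1, 1.0, -0.3] o 0.091
scene
211 [ 0.4845 -0.2172  0.1023] [0.066 0.066 0.011]
201 [0.5722 0.3287 0.0779] [0.065 0.066 0.012]
705 [0.6392 0.0216 0.065 ] [0.149 0.149 0.014]
top
138 [ 0.482  -0.2177  0.1022] [0.065 0.066 0.01 ]
135 [0.5702 0.3288 0.0775] [0.067 0.066 0.011]
495 [0.6377 0.0215 0.0652] [0.149 0.147 0.013]
```

Emit:
{"method": "jog_arm", "body": {"series": [[9,60,0,0,0,0],[18,120,0,0,0,0],[27,180,0,0,0,0],[36,240,0,0,0,0],[45,300,0,0,0,0]]}}

```text
t: 31.55
position: [0.5267, -0.0736, 0.2632]
tool_rot: [-1.462, -1.461, -1.023]
wrist_force: [0.9, 0.5, -0.3]
opening: 0.091
```

Emit:
{"method": "jog_arm", "body": {"series": [[10,60,0,0,0,0],[20,120,0,0,0,0],[30,180,0,0,0,0],[44,240,0,0,0,0],[44,257,0,0,0,0]]}}

```text
t: 32.17
position: [0.5702, 0.1846, 0.2632]
tool_rot: [-1.459, -1.463, -1.021]
wrist_force: [0.4, -0.6, -0.2]
opening: 0.091
```

```bash
python3 - <<'E'
from h import *
st()
def rim(W,h,box):
    m=(abs(W[...,2]-h)<.007)&(W[...,0]>box[0])&(W[...,0]<box[1])&(W[...,1]>box[2])&(W[...,1]<box[3])
    p=W[m]
    if len(p): print(len(p),((p.min(0)+p.max(0))/2).round(4),np.ptp(p,0).round(3))
for n in('wrist','scene'):
    b,W,s=shot(n,n+'7.png'); rim(W,.079,(.45,.7,.27,.45))
E
```

```text
32.17 q [-0.2312, 0.7011, 1.6573, 1.1617, 1.4825, -0.8105] p [0.5702, 0.1846, 0.2632] r [-1.4587, -1.4633, -1.021] F [0.4, -0.6, -0.2] o 0.091
297 [0.5698 0.3233 0.0768] [0.066 0.047 0.009]
201 [0.5718 0.329  0.0778] [0.065 0.066 0.012]
```

Emit:
{"method": "jog_arm", "body": {"series": [[0,0,-60,0,0,0],[0,0,-120,0,0,0],[0,0,-160,0,0,0],[0,0,-160,0,0,0],[0,0,-160,0,0,0]]}}

```text
t: 32.9
position: [0.5713, 0.1806, 0.105]
tool_rot: [-1.462, -1.462, -1.025]
wrist_force: [-0.3, -0.5, 0.7]
opening: 0.0909
```

Emit:
{"method": "jog_arm", "body": {"series": [[0,30,-15,0,0,0],[0,60,-28,0,0,0],[0,85,-32,0,0,0],[0,90,-33,0,0,0],[0,90,-33,0,0,0]]}}

```text
t: 33.52
position: [0.5712, 0.2711, 0.0721]
tool_rot: [-1.46, -1.463, -1.025]
wrist_force: [0.1, -0.1, -0.5]
opening: 0.0915
```

Emit:
{"method": "jog_arm", "body": {"series": [[0,0,0,0,0,0],[0,0,0,0,0,0],[0,0,0,0,0,0],[0,0,0,0,0,0],[0,0,0,0,0,0]], "claw": 55}}

```text
t: 34.15
position: [0.571, 0.2713, 0.0708]
tool_rot: [-1.461, -1.462, -1.024]
wrist_force: [0.2, -2.6, 3.6]
opening: 0.0654
```

```bash
python3 - <<'E'
from h import *
st()
E
```

```text
34.15 q [-0.081, 1.032, 1.6731, 1.3471, 1.2893, -1.1175] p [0.571, 0.2713, 0.0708] r [-1.4612, -1.4618, -1.0242] F [0.2, -2.6, 3.6] o 0.0654
```

Emit:
{"method": "jog_arm", "body": {"series": [[0,0,20,0,0,0],[0,0,60,0,0,0],[0,0,120,0,0,0],[0,0,130,0,0,0],[0,0,130,0,0,0]]}}

```text
t: 34.78
position: [0.5707, 0.2715, 0.2016]
tool_rot: [-1.461, -1.464, -1.025]
wrist_force: [0.5, -0.0, -2.4]
opening: 0.0651
```

```bash
python3 - <<'E'
from h import *
st()
shot('wrist','w8.png')
E
```

```text
34.77 q [-0.0806, 0.7994, 1.6896, 1.2922, 1.3424, -0.9025] p [0.5707, 0.2715, 0.2016] r [-1.4608, -1.4637, -1.0246] F [0.5, -0.0, -2.4] o 0.0651
```

View pics/w8.png

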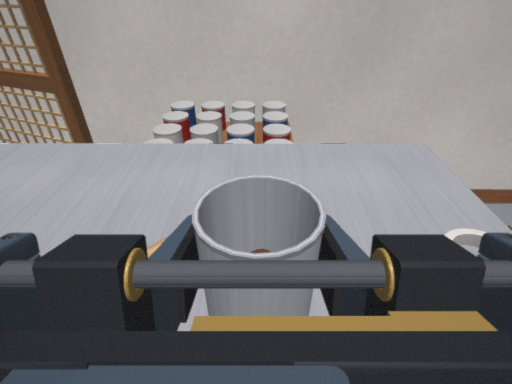

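The short tin is held upright, with a bead visible inside at (262,252). Carrying it over the crock and pouring.

Emit:
{"method": "jog_arm", "body": {"series": [[5,-60,0,0,0,0],[10,-120,0,0,0,0],[15,-180,0,0,0,0],[20,-240,0,0,0,0],[27,-300,0,0,0,0]]}}

```text
t: 35.45
position: [0.5974, -0.0305, 0.1991]
tool_rot: [-1.461, -1.459, -1.022]
wrist_force: [1.6, 1.3, -2.1]
opening: 0.0651
```

Emit:
{"method": "jog_arm", "body": {"series": [[0,-25,0,5,0,0],[0,-25,-10,12,0,0],[0,-25,-28,20,0,0],[0,-25,-28,20,0,0]]}}

```text
t: 35.95
position: [0.5969, -0.0532, 0.1688]
tool_rot: [-1.21, -1.202, -1.207]
wrist_force: [-0.5, -0.1, -2.0]
opening: 0.0652
```

```bash
python3 - <<'E'
from h import *
st()
E
```

```text
35.95 q [-0.5896, 1.0765, 1.3776, 1.0961, 1.9341, -0.9649] p [0.5969, -0.0532, 0.1688] r [-1.2098, -1.2018, -1.2066] F [-0.5, -0.1, -2.0] o 0.0652
```

Emit:
{"method": "jog_arm", "body": {"series": [[0,0,0,0,10,0],[0,0,0,0,20,0],[0,0,0,0,30,0],[0,0,0,0,40,0],[0,0,0,0,50,0]]}}

```text
t: 36.58
position: [0.598, -0.0533, 0.1733]
tool_rot: [-1.505, -0.545, -0.542]
wrist_force: [1.9, -0.1, -2.7]
opening: 0.0656
```

Emit:
{"method": "jog_arm", "body": {"series": [[0,0,0,0,10,0],[0,0,0,0,20,0],[0,0,0,0,28,0],[0,0,0,0,34,0],[0,0,0,0,40,0]]}}

```text
t: 37.2
position: [0.598, -0.0533, 0.1733]
tool_rot: [-1.575, 0.001, 0.002]
wrist_force: [-0.7, 0.6, -1.2]
opening: 0.0657
```

Emit:
{"method": "jog_arm", "body": {"series": [[0,0,0,0,6,0],[0,0,0,0,12,0],[0,0,0,0,18,0],[0,0,0,0,24,0],[0,0,0,0,30,0]]}}

```text
t: 37.83
position: [0.5979, -0.0533, 0.1734]
tool_rot: [-1.535, 0.413, 0.412]
wrist_force: [0.6, 0.3, -1.1]
opening: 0.0656
```

Emit:
{"method": "jog_arm", "body": {"series": [[0,0,0,0,8,0],[0,0,0,0,16,0],[0,0,0,0,24,0],[0,0,0,0,24,0],[0,0,0,0,24,0]]}}

```text
t: 38.45
position: [0.5979, -0.0535, 0.1731]
tool_rot: [-1.446, 0.733, 0.732]
wrist_force: [0.1, 0.7, -1.2]
opening: 0.0654
```

```bash
python3 - <<'E'
from h import *
st()
b,_,_=shot('scene'); cv2.imwrite('pics/s9.png',cv2.resize(b[100:320,60:400,::-1],None,fx=2.3,fy=2.3))
E
```

```text
38.45 q [-0.589, 1.0683, 1.3765, 1.0961, 1.9341, 1.5457] p [0.5979, -0.0535, 0.1731] r [-1.4456, 0.7325, 0.7316] F [0.1, 0.7, -1.2] o 0.0654
```

View pics/s9.png

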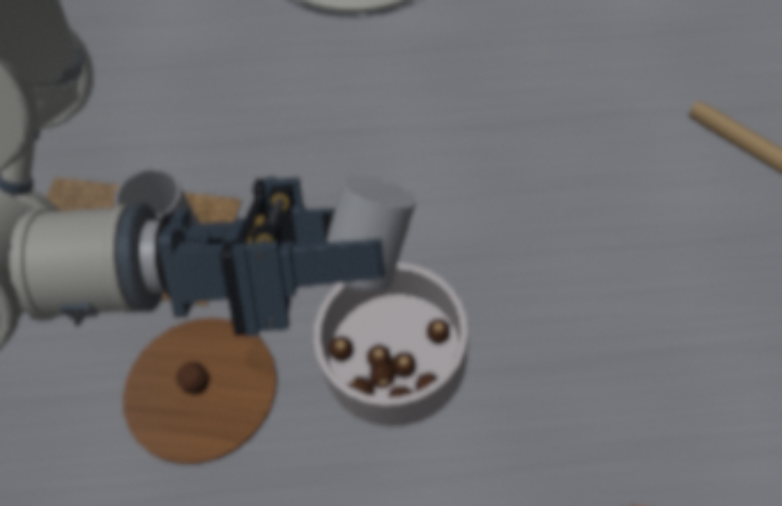

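Eight beads are in the crock (3+2+3) and the short tin is empty. Rolling back and taking it to the mat.

Emit:
{"method": "jog_arm", "body": {"series": [[0,0,15,0,-10,0],[0,0,30,0,-20,0],[0,0,45,0,-30,0],[0,0,60,0,-40,0],[0,0,70,0,-50,0]]}}

```text
t: 39.12
position: [0.5978, -0.0535, 0.2434]
tool_rot: [-1.571, 0.048, 0.048]
wrist_force: [0.1, -0.4, -1.2]
opening: 0.0654
```

Emit:
{"method": "jog_arm", "body": {"series": [[0,0,0,0,-10,0],[0,0,0,0,-20,0],[0,0,0,0,-30,0],[0,0,0,0,-40,0],[0,0,0,0,-50,0]]}}

```text
t: 39.75
position: [0.5978, -0.0535, 0.2427]
tool_rot: [-1.477, -0.634, -0.634]
wrist_force: [0.2, 0.0, -0.6]
opening: 0.0653
```

Emit:
{"method": "jog_arm", "body": {"series": [[-20,-60,0,0,-10,0],[-50,-120,0,0,-20,0],[-80,-180,0,0,-30,0],[-110,-240,0,0,-40,0],[-140,-300,0,0,-44,0]]}}

```text
t: 40.38
position: [0.4652, -0.3382, 0.2428]
tool_rot: [-1.207, -1.214, -1.214]
wrist_force: [0.5, -0.3, -2.5]
opening: 0.0656
```

Emit:
{"method": "jog_arm", "body": {"series": [[0,-31,0,-10,0,0],[0,-31,0,-20,0,0],[0,-31,0,-20,0,0],[0,-31,0,-20,0,0]]}}

```text
t: 40.88
position: [0.4663, -0.3667, 0.2425]
tool_rot: [-1.457, -1.459, -1.026]
wrist_force: [-0.6, 1.2, -2.4]
opening: 0.0654
```

```bash
python3 - <<'E'
from h import *
from plan import ori
st()
s=readout.state(); print(np.degrees(R.from_matrix(ori(90)@R.from_rotvec(s['tool_rot']).as_matrix().T).as_rotvec()))
E
```

```text
40.88 q [-1.0062, 0.9411, 1.0783, 0.6595, 2.1779, -0.9443] p [0.4663, -0.3667, 0.2425] r [-1.4573, -1.4587, -1.0261] F [-0.6, 1.2, -2.4] o 0.0654
[-0.28065604  0.01652992 -0.04064728]
```

Emit:
{"method": "jog_arm", "body": {"series": [[-8,-17,0,0,0,0],[-8,-17,-60,0,0,0],[-8,-17,-115,0,0,0],[-8,-17,-155,0,0,0],[-8,-17,-160,0,0,0]]}}

```text
t: 41.5
position: [0.4573, -0.3838, 0.0797]
tool_rot: [-1.458, -1.455, -1.025]
wrist_force: [-0.1, -0.5, -0.9]
opening: 0.0657
```

```bash
python3 - <<'E'
from h import *
st()
E
```

```text
41.5 q [-1.0275, 1.1597, 1.0472, 0.5757, 2.0366, -1.0844] p [0.4573, -0.3838, 0.0797] r [-1.4581, -1.455, -1.0251] F [-0.1, -0.5, -0.9] o 0.0657
```

Emit:
{"method": "jog_arm", "body": {"series": [[0,0,-5,0,0,0],[0,0,-6,0,0,0],[0,0,-6,0,0,0]]}}

```text
t: 41.88
position: [0.4585, -0.3848, 0.0778]
tool_rot: [-1.462, -1.463, -1.024]
wrist_force: [-0.4, 0.5, -1.1]
opening: 0.0655
```

Emit:
{"method": "jog_arm", "body": {"series": [[0,0,0,0,0,0],[0,0,0,0,0,0],[0,0,0,0,0,0],[0,0,0,0,0,0],[0,0,0,0,0,0]], "claw": 91}}

```text
t: 42.5
position: [0.4583, -0.3845, 0.0767]
tool_rot: [-1.461, -1.462, -1.024]
wrist_force: [-0.5, -1.7, -0.0]
opening: 0.0913
```

Emit:
{"method": "jog_arm", "body": {"series": [[0,-40,15,0,0,0],[0,-90,33,0,0,0],[0,-100,80,0,0,0],[0,-100,140,0,0,0],[0,-100,180,0,0,0]]}}

```text
t: 43.12
position: [0.4582, -0.4848, 0.2593]
tool_rot: [-1.462, -1.464, -1.024]
wrist_force: [1.0, 0.0, -0.1]
opening: 0.091
```

```bash
cat >> h.py <<'E'
def rim(W,h,box,nm=''):
    m=(abs(W[...,2]-h)<.007)&(W[...,0]>box[0])&(W[...,0]<box[1])&(W[...,1]>box[2])&(W[...,1]<box[3])
    p=W[m]
    if len(p): print(nm,len(p),((p.min(0)+p.max(0))/2).round(4),np.ptp(p,0).round(3))
def survey():
    for n in('scene','top'):
        b,W,s=shot(n,n+'_v.png'); print(n); rim(W,.1035,(.4,.55,-.275,-.1),'tall'); rim(W,.083,(.38,.55,-.42,-.275),'short'); rim(W,.065,(.55,.73,-.08,.12),'crock'); rim(W,.047,(.6,.72,-.25,-.1),'knob')
E
python3 - <<'E'
from h import *
st(); survey()
E
```

```text
43.12 q [-1.0863, 1.0566, 0.7273, 0.7078, 2.4029, -0.8294] p [0.4582, -0.4848, 0.2593] r [-1.462, -1.464, -1.0237] F [1.0, 0.0, -0.1] o 0.091
scene
tall 213 [ 0.4844 -0.2178  0.1023] [0.067 0.066 0.011]
short 223 [ 0.4599 -0.3273  0.0824] [0.067 0.068 0.013]
crock 694 [0.6391 0.0215 0.065 ] [0.15  0.149 0.014]
knob 128 [ 0.6612 -0.1753  0.0469] [0.029 0.029 0.014]
top
tall 144 [ 0.4819 -0.2177  0.1023] [0.065 0.067 0.011]
short 153 [ 0.459  -0.3269  0.0823] [0.066 0.068 0.013]
crock 511 [0.6381 0.0217 0.065 ] [0.148 0.147 0.014]
knob 93 [ 0.6592 -0.1755  0.0472] [0.029 0.03  0.013]
```

Emit:
{"method": "jog_arm", "body": {"series": [[20,20,40,-10,0,0],[60,60,60,-20,0,0],[100,110,60,-30,0,0],[140,170,60,-40,0,0],[170,220,60,-50,0,0]], "claw": 70}}

```text
t: 43.85
position: [0.6255, -0.2691, 0.3168]
tool_rot: [-2.035, -2.037, -0.354]
wrist_force: [1.4, 0.6, -0.6]
opening: 0.0697
```

```bash
python3 - <<'E'
from h import *
st()
E
```

```text
43.85 q [-0.6068, 0.6312, 1.0601, 0.2817, 1.647, -0.6141] p [0.6255, -0.2691, 0.3168] r [-2.0347, -2.0367, -0.3544] F [1.4, 0.6, -0.6] o 0.0697
```

Emit:
{"method": "jog_arm", "body": {"series": [[20,50,0,-10,0,0],[33,93,0,-20,0,0],[33,93,-50,-20,0,0],[33,93,-100,-20,0,0],[33,93,-100,-20,0,0]]}}

```text
t: 44.48
position: [0.6558, -0.1765, 0.213]
tool_rot: [-2.215, -2.218, 0.005]
wrist_force: [-0.7, -0.7, -0.0]
opening: 0.0697
```

```bash
python3 - <<'E'
from h import *
st(); s=readout.state()
M=np.array([[0,1,0],[1,0,0],[0,0,-1]],float)
print(np.degrees(R.from_matrix(M@R.from_rotvec(s['tool_rot']).as_matrix().T).as_rotvec()))
E
```

```text
44.48 q [-0.3507, 0.6475, 1.2816, -0.0002, 1.2201, -0.3519] p [0.6558, -0.1765, 0.213] r [-2.2152, -2.2179, 0.0053] F [-0.7, -0.7, -0.0] o 0.0697
[-0.14251531 -0.41483595 -0.06933674]
```

Emit:
{"method": "jog_arm", "body": {"series": [[4,1,0,0,0,0],[4,1,-50,0,0,0],[4,1,-100,0,0,0],[4,1,-115,0,0,0],[4,1,-115,0,0,0]]}}

```text
t: 45.1
position: [0.6625, -0.1769, 0.1029]
tool_rot: [2.22, 2.221, 0.001]
wrist_force: [0.7, -0.3, 0.8]
opening: 0.07
```

```bash
python3 - <<'E'
from h import *
st()
E
```

```text
45.1 q [-0.3479, 0.7794, 1.3504, 0.0, 1.0107, -0.3482] p [0.6625, -0.1769, 0.1029] r [2.2204, 2.2211, 0.0008] F [0.7, -0.3, 0.8] o 0.07
```

Emit:
{"method": "jog_arm", "body": {"series": [[0,0,0,0,0,0],[0,0,0,0,0,0],[0,0,0,0,0,0],[0,0,0,0,0,0],[0,0,0,0,0,0]], "claw": 20, "squeeze": 20}}

```text
t: 45.72
position: [0.6617, -0.1764, 0.102]
tool_rot: [2.221, 2.222, -0.0]
wrist_force: [-1.4, 0.2, 4.8]
opening: 0.0296
```

Emit:
{"method": "jog_arm", "body": {"series": [[0,0,0,0,0,0],[0,0,0,0,0,0]]}}

```text
t: 45.98
position: [0.6617, -0.1764, 0.1019]
tool_rot: [-2.221, -2.222, 0.0]
wrist_force: [-2.0, 1.4, 5.0]
opening: 0.0294
```

```bash
python3 - <<'E'
from h import *
st()
E
```

```text
45.98 q [-0.3477, 0.78, 1.3526, -0.0, 1.009, -0.3482] p [0.6617, -0.1764, 0.1019] r [-2.2208, -2.222, 0.0] F [-2.0, 1.4, 5.0] o 0.0294
```

Emit:
{"method": "jog_arm", "body": {"series": [[0,0,20,0,0,0],[0,0,60,0,0,0],[0,0,100,0,0,0],[0,0,100,0,0,0]]}}

```text
t: 46.48
position: [0.6633, -0.177, 0.2063]
tool_rot: [2.216, 2.218, 0.004]
wrist_force: [0.6, -0.1, -1.7]
opening: 0.0292
```

Emit:
{"method": "jog_arm", "body": {"series": [[-6,50,0,0,0,0],[-12,100,0,0,0,0],[-18,150,0,0,0,0],[-24,197,0,0,0,0],[-24,197,0,0,0,0]]}}

```text
t: 47.1
position: [0.6368, 0.0238, 0.2016]
tool_rot: [-2.216, -2.225, 0.001]
wrist_force: [-0.2, 0.8, -2.0]
opening: 0.0294
```

Emit:
{"method": "jog_arm", "body": {"series": [[0,0,0,0,0,0],[0,0,-10,0,0,0],[0,0,-10,0,0,0]]}}

```text
t: 47.48
position: [0.6373, 0.0197, 0.1905]
tool_rot: [-2.221, -2.22, 0.002]
wrist_force: [-0.2, 1.2, -2.0]
opening: 0.0294
```

```bash
python3 - <<'E'
from h import *
st()
for n in('scene','top'):
    b,W,s=shot(n,n+'_l.png'); print(n)
    rim(W,.118,(.53,.75,-.1,.15),'disc'); rim(W,.148,(.6,.67,-.02,.06),'knob')
    rim(W,.065,(.53,.73,-.08,.12),'crock')
shot('wrist','w10.png')
b,W,s=shot('scene'); cv2.imwrite('pics/s10.png',cv2.resize(b[150:310,100:340,::-1],None,fx=2.5,fy=2.5))
E
```

```text
47.48 q [-0.0627, 0.617, 1.4214, -0.0001, 1.1051, -0.062] p [0.6373, 0.0197, 0.1905] r [-2.2211, -2.2198, 0.0021] F [-0.2, 1.2, -2.0] o 0.0294
scene
crock 276 [0.6817 0.026  0.065 ] [0.064 0.14  0.014]
top
crock 8 [0.6105 0.0903 0.0644] [0.021 0.008 0.011]
```

View pics/s10.png

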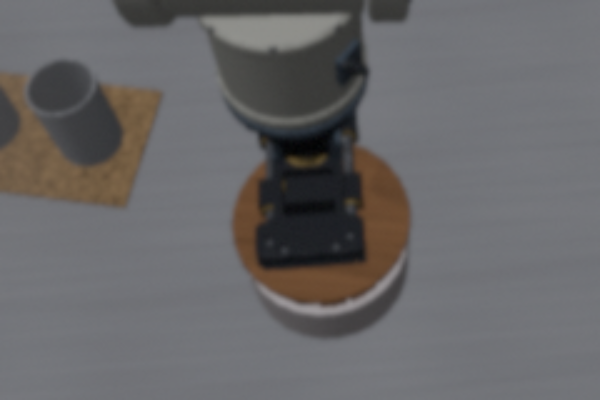

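The lid is level over the crock mouth, its disc centred around (322,225). Lowering it.

Emit:
{"method": "jog_arm", "body": {"series": [[0,1,-8,0,0,0],[0,1,-14,0,0,0],[0,1,-20,0,0,0],[0,1,-24,0,0,0],[0,1,-24,0,0,0]]}}

```text
t: 48.3
position: [0.6376, 0.0216, 0.1673]
tool_rot: [-2.22, -2.222, 0.001]
wrist_force: [-0.3, -0.3, -1.3]
opening: 0.0296
```

```bash
python3 - <<'E'
from h import *
st()
E
```

```text
48.3 q [-0.0597, 0.6449, 1.4406, 0.0, 1.0568, -0.0603] p [0.6376, 0.0216, 0.1673] r [-2.2205, -2.2217, 0.0007] F [-0.3, -0.3, -1.3] o 0.0296
```

Emit:
{"method": "jog_arm", "body": {"series": [[0,0,-2,0,0,0],[0,0,-3,0,0,0],[0,0,-3,0,0,0]]}}

```text
t: 48.68
position: [0.6377, 0.0216, 0.1647]
tool_rot: [2.221, 2.222, -0.0]
wrist_force: [0.0, 0.2, -2.9]
opening: 0.0294
```

Emit:
{"method": "jog_arm", "body": {"series": [[0,0,0,0,0,0],[0,0,0,0,0,0],[0,0,0,0,0,0],[0,0,0,0,0,0],[0,0,0,0,0,0]], "claw": 70}}

```text
t: 49.3
position: [0.6377, 0.0216, 0.1647]
tool_rot: [2.221, 2.222, 0.0]
wrist_force: [-0.2, 0.2, 0.4]
opening: 0.0699
```

Emit:
{"method": "jog_arm", "body": {"series": [[0,0,40,0,0,0],[0,0,100,0,0,0],[-30,60,160,0,0,0],[-60,120,160,0,0,0],[-90,180,160,0,0,0]]}}

```text
t: 49.92
position: [0.5611, 0.1751, 0.3242]
tool_rot: [2.221, 2.22, 0.003]
wrist_force: [-0.3, 0.3, -0.3]
opening: 0.0698
```

Emit:
{"method": "jog_arm", "body": {"series": [[-60,60,0,0,0,0],[-100,120,0,0,0,0],[-100,120,0,0,0,0]]}}

```text
t: 50.3
position: [0.4595, 0.2957, 0.3231]
tool_rot: [-2.219, -2.224, -0.0]
wrist_force: [0.1, -0.3, 0.4]
opening: 0.0701
```

```bash
python3 - <<'E'
from h import *
st(); survey()
for n in('scene','top'):
    b,W,s=shot(n,n+'_f.png')
    rim(W,.078,(.54,.75,-.08,.12),'disc'); rim(W,.11,(.6,.68,-.02,.06),'knob')
    m=(abs(W[...,2]-.078)<.01)&(abs(W[...,0]-.638)<.07)&(abs(W[...,1]-.0216)<.07); p=W[m]
    p=p[np.hypot(p[:,0]-.638,p[:,1]-.0216)>.035]
    print('tilt',np.linalg.lstsq(np.c_[p[:,:2],np.ones(len(p))],p[:,2],rcond=None)[0].round(4),p[:,2].mean())
    rim(W,.02,(.3,.6,.38,.62),'hammer')
E
```

```text
50.3 q [0.4623, 0.3526, 1.4972, 0.0004, 1.2917, 0.4598] p [0.4595, 0.2957, 0.3231] r [-2.2185, -2.2239, -0.0002] F [0.1, -0.3, 0.4] o 0.0701
scene
tall 211 [ 0.4837 -0.2179  0.1026] [0.067 0.067 0.012]
short 224 [ 0.4605 -0.3266  0.0825] [0.067 0.067 0.013]
crock 78 [0.6965 0.0204 0.0647] [0.034 0.123 0.013]
top
tall 142 [ 0.4819 -0.2175  0.102 ] [0.065 0.066 0.011]
short 154 [ 0.459  -0.3273  0.083 ] [0.066 0.068 0.014]
crock 2 [0.6224 0.0388 0.0714] [0.062 0.09  0.001]
disc 3327 [0.6389 0.0229 0.0775] [0.154 0.153 0.011]
knob 149 [0.6384 0.0227 0.1101] [0.03  0.028 0.013]
tilt [-0.0015 -0.0012  0.08  ] 0.07904823170457681
hammer 925 [0.4515 0.4951 0.02  ] [0.206 0.2   0.014]
disc 2612 [0.6369 0.0223 0.0776] [0.152 0.151 0.012]
knob 110 [0.6364 0.0223 0.1098] [0.027 0.028 0.013]
tilt [0.0004 0.0004 0.0776] 0.07783260092168323
hammer 21 [0.3823 0.4406 0.0229] [0.013 0.02  0.008]
```

View pics/scene_f.png

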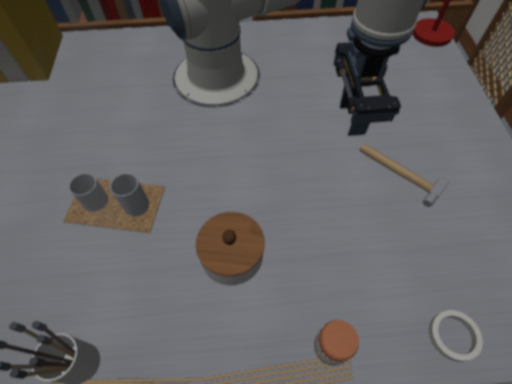

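The scene shows the lid seated on the crock at (230,245) and both tins upright on the mat at (88,192) and (130,195). The hammer at (405,172) is unmoved, and the bench is clear of beads. One last numeric check that the tins are empty, then I hand in.

```bash
python3 - <<'E'
from h import *
a,W,s=shot('top'); hsv=cv2.cvtColor(a,cv2.COLOR_RGB2HSV)
b=np.load('t0.npz'); h0=cv2.cvtColor(b['a'],cv2.COLOR_RGB2HSV); W0=b['W']
def cnt(h,W,x,y): 
    m=(np.hypot(W[...,0]-x,W[...,1]-y)<.024); return m.sum(),(m&(h[...,1]>90)).sum(),W[...,2][m].max().round(3),np.median(W[...,2][m]).round(3)
print('start',cnt(h0,W0,.471,.203),cnt(h0,W0,.571,.328)); r=(cnt(hsv,W,.482,-.2175),cnt(hsv,W,.459,-.327)); print('now',r)
if r[0][1]<8 and r[1][1]<8: bot.finish_job(); print('handed in')
E
```

```text
start (np.int64(255), np.int64(71), np.float64(0.032), np.float64(0.019)) (np.int64(198), np.int64(104), np.float64(0.033), np.float64(0.026))
now ((np.int64(89), np.int64(0), np.float64(0.012), np.float64(0.009)), (np.int64(85), np.int64(0), np.float64(0.014), np.float64(0.008)))
the job is handed in; nothing more can be done
handed in
```

The job is done and handed in at about 50 s of robot time; the hand-in gives no verdict.

**What I did:** I laid the lid on the bench and put the 3 stray beads in the crock. I then poured the tall tin (2 beads) and the short tin (3 beads) into it, stood both tins on the mat and put the lid back on.

**Last checks:**
- **Beads:** 8 were counted in the crock before closing, matching the 8 seen at the start. Both tins show bare floors, with no bead-coloured pixels.
- **Lid:** its centre is within about 2 mm of the crock's axis. Its upper face is at about 78 mm, as expected when seated, with a measured slope under 0.002.
- **Tins:** both stand upright on the mat with their rims at mat plus tin height. The tall tin is at about (0.482, -0.218) and the short tin at about (0.459, -0.327).
- **Hammer:** it measured within about 2 mm of its starting place.

No check failed. The scene and top cameras disagreed by about 2 mm in x throughout, which is within the stated calibration error. The top camera's hammer reading was mostly hidden by the arm in the final look, so the hammer check rests on the scene camera.

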